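# Load a pigment pan and wheel it under the colour probe

## Robot

A 6-joint arm with a two-finger parallel gripper is mounted at the origin on the work surface. World frame = base frame: x ahead of the robot, y to its left, z up, the work surface at z = 0. Lengths are in m, angles in rad, forces in N, time in s.
With the tool pointing down it reaches from about 0.375 to 0.9 m from the base axis. Payload 3.1 kg.
Tool frame: the origin (TCP) lies at the centre of the arm's flange, where the gripper is bolted on; the fingertips stand 182 mm ahead of it and the grasp point (between the pads) lies 164 mm ahead of it; z points along the fingers, y is the line along which they close (so a half turn about z gives the same grasp; the last joint's range is limited). The gripper opens to 87 mm and grips with 3 to 60 N. Pads are 19 mm wide; open, the fingers measure 117 mm over their backs; the gripper's body (75 mm by 190 mm) begins 51 mm behind the grasp point.
Start: joints at [-1.329, 0.527, 1.433, -0, 1.181, -0.178], TCP at [0.255, -0.57, 0.405] pointing down, gripper open.
Joint ranges: [-3.08, 3.08], [-0.75, 2.2], [0.22, 2.44], [-1.43, 4.57], [0, 2.65], [-2.85, 2.85]. Speed limits (rad/s): [2.79, 2.79, 3.14, 3.14, 3.14, 3.14].

## Interface

Orientations are given as a unit quaternion [x, y, z, w].
In Python, from rig import * gives the robot as it stands.
- The arm moves only by the tool move_arm, never from a script. Its argument "commands" is a list that holds one entry, the list of rows, each a list of 6 numbers: the shift along the tool's x, y, z in units of 40 mm (1.0 is 40 mm), then the turn, a rotation vector about the tool's x, y, z in rad. A call has 1 to 12 rows; each row is the pose to reach, as a shift and turn from the pose commanded when the call began, along the tool's axes at that moment; what a row does not reach only later rows make up. A row lasts 1/8 s, in which the tool goes at most 62.5 mm and 10.7 degrees, less where a joint would pass 70% of its speed; a pose out of reach is approached as far as the arm can. A call with a gripper value outside its range is refused whole. "claw" is the closure, from -1 (fully open) to 1 (shut), so that 0 is half open, set as the call begins (left out, the last holds). The fingers move at their own pace and stop on an object; "squeeze" is the grip in N (left out, the last holds). Time passes only in rows, so rows that repeat a pose let the fingers close. It gives the time, the measured TCP pose, the force, the opening and the grip force at its end, in the units of the state.
- get_obs(): the state, without advancing time (a new reading comes with each control period).
- camera(name): name is "scene" or "top"; returns a dict with "pixels" (384x512x3 uint8, blue, green, red), "range_z" (384x512 float32, m along the optical axis (not along the pixel's ray), 0 where there is no reading), "camera_matrix" (3x3 intrinsics, pixels), "extrinsics" (4x4, takes a point from world to camera coordinates). Camera axes: x right, y up, looking along -z (the intrinsics and any distortion apply to the point x, -y, -z); pixel columns grow to the right and rows downward; lengths in m; the calibration is good to about 2 mm. A picture is of the moment at which its call begins.
- hand_in(): hands the job in; it is judged then, once.
The state is a dict: "time": time; "q": joint angles; "joint_velocities": joint speeds; "joint_torque": joint torques, N m; "position": TCP position; "tool_rot": TCP orientation; "ft_force": force on the tool from outside, world axes, zero at the start; "moment": the same for the moment, N m; "grip_width": finger opening in m; "grip_force": force on a finger pad.
Only numpy, scipy, OpenCV 4.12 (cv2) and the standard library are available. Lean on these libraries where they do the work, as an engineer would, in place of code of your own. Each camera call takes 0.05 s, during which the arm holds its last target. There are 200 camera calls.

## Task

Set the red pigment pan into the round pocket of the colour reader's sliding stage, let go of it, then roll the reader's small edge wheel with a closed fingertip until the pan sits centred under the blue probe, and leave it there. Drive the stage only with the wheel, never by pushing the stage or the pan; press the wheel firmly but gently (10 to 15 newtons grips it, more than 20 may ruin its bearing), do not knock the probe, and leave the other things on the table where they are.

Things in the scene. Friction and masses are not known exactly. Their poses are not given: they have to be found in the camera images.
- pan_red: the red pigment pan: a loose round white ceramic puck with a dark brick-red top, 36 mm across, 16 mm high, about 45 g. Origin at the centre of its underside, z up; stands on the table at the start, in one of three places that it shares by chance with the blue and yellow pans
- reader: the colour reader, a low white box fixed to the table, 160 mm (x) by 220 mm (y), top face 45 mm above the table. Origin at the centre of its underside; its y axis is the direction in which the stage travels and along which the top of the wheel is rolled; z up
- wheel_top (a point): the nominal top of the edge wheel: orange with dark ribs, 40 mm across, 12 mm wide, in a black plate, standing only 7 mm out of the reader's top, so it cannot be pinched and turned. This point is fixed on the reader at x -48 mm, y 0, 52 mm above the table; the worn wheel runs out of true, so its real top rises and falls up to 2 mm about it as it turns: go by feel. Axle along the reader's x
- seat (a point): the centre of the pocket floor in the sliding aluminium stage (66 by 66 mm plate, top 59 mm above the table). The pocket is round, 39 mm across, 5 mm deep, with a small chamfer, floor 54 mm above the table; a seated pan stands 11 mm out of it. Moves with the stage; axes as the reader's. The stage travels at x +25 mm in the reader's frame
- stage: the sliding aluminium stage plate, 66 by 66 by 12 mm; origin under its centre, axes as the reader's. It travels 75 mm along the reader's y, y -45 mm to +30 mm in the reader's frame, and starts in the first 10 mm. The wheel drives it: rolling the wheel's top towards +y moves it to +y, about 0.8 mm for each mm of rim. It stays where it is left. It is stiff: the rim takes about 5 N of pull
- spot (a point): the point 70 mm above the table, straight below the middle of the blue probe (16 mm across, its lower face 82 mm above the table), on a black bracket with a steel post at the reader's +x edge; bracket top 110 mm above the table, fixed. The probe is 36 to 60 mm towards +y from where the pocket starts. Axes as the reader's
- pan_blue: a blue-topped pan of the same size, not to be moved; origin at the centre of its underside
- pan_yellow: a yellow-topped pan of the same size, not to be moved; origin at the centre of its underside
- mug: white ceramic mug, 82 mm across, 95 mm high; origin at the centre of its underside
- mortar: white ceramic mortar bowl, 110 mm across, 60 mm high; origin at the centre of its underside
- jar: amber glass jar with black lid, 68 mm across, 85 mm high; origin at the centre of its underside
- bottle: green glass bottle, 60 mm across, 190 mm high; origin at the centre of its underside
- spatula: wooden-handled spatula lying on the table

How it is judged:
On the way, in this order (a step that is already met when the one before it is completed fails the run):
1. the red pan sits flat in the stage's pocket, released, before the stage has been driven 12 mm from its start (horizontal distance between pan_red and seat below 0.003 m and z of pan_red in the frame of seat between -0.0025 and 0.0025 m and angle between pan_red's own z axis and vertical below 0.1 rad and contact force between the fingers and pan_red below 0.05 N and distance of seat from where it was at the start of the episode below 0.012 m), for 0.2 s.
2. the wheel has carried the seated pan until it is centred under the probe (horizontal distance between pan_red and seat below 0.003 m and z of pan_red in the frame of seat between -0.0025 and 0.0025 m and angle between pan_red's own z axis and vertical below 0.1 rad and horizontal distance between pan_red and spot below 0.004 m), for 0.2 s.
At the end, for the whole second after the job is handed in: the red pan sits flat in the stage's pocket (within 3 mm of the seat, on its floor), its centre within 4 mm horizontally of the point below the probe, at rest and released (all of step 2 and linear speed of pan_red below 0.01 m/s and contact force between the fingers and pan_red below 0.05 N and linear speed of stage below 0.003 m/s); the robot touches nothing.
It fails at once if the wheel, or any of the reader, is pressed with more than 25 N (contact force between the fingers and reader above 25 N).
It fails at once if the stage, driven more than 6 mm, is pushed directly or through the pan (over 2 N) (distance of seat from where it was at the start of the episode above 0.006 m and (contact force between any of the arm, the fingers and stage above 2 N or contact force between any of the arm, the fingers and pan_red above 2 N)).
It fails at once if the probe is struck (over 5 N) (contact force between anything else and probe above 5 N).
It fails at once if another thing on the table is disturbed (moved 15 mm) (distance of any of pan_blue, pan_yellow, mug, mortar, jar, bottle, spatula from where it was at the start of the episode above 0.015 m).
It also fails if it takes over 72 s, if anything falls off the work surface, if the arm or the gripper's body presses on something with over 40 N, if the wrist force passes 120 N, or if a joint passes its speed limit or range.

## Working session

There is one attempt and no reset: what is moved stays moved. The work goes in short steps, Python scripts to look and compute and a tool call to move; the robot and the scene stay as the last step left them, time stands still between calls to the robot, and variables do not carry over. Pictures are saved under pics/ and viewed, at most 11 in all, crops included, and the job is handed in when it is done.

Besides the shell and the picture viewer there is one more tool, called after "Call:" by a JSON object that holds its "method" and its "body". move_arm: Moves the arm, as the interface text tells. Its arguments: {"type":"object","properties":{"commands":{"type":"array","items":{"type":"array","items":{"type":"array","items":{"type":"number"}}}},"claw":{"type":"number"},"squeeze":{"type":"number"}},"required":["commands"]}

```bash
ls; mkdir -p pics; cat > h.py <<'E'
from rig import *
import numpy as np, cv2
from scipy.spatial.transform import Rotation as R
def cam(n):
    c=camera(n); return c
def proj_rays(c,uv):
    K=np.array(c["camera_matrix"]);E=np.array(c["extrinsics"])
    uv=np.atleast_2d(uv).astype(float)
    d=np.c_[(uv[:,0]-K[0,2])/K[0,0],(uv[:,1]-K[1,2])/K[1,1],np.ones(len(uv))]
    d=d*[1,-1,-1]
    o=-E[:3,:3].T@E[:3,3]
    return o,d@E[:3,:3]
def plane(c,uv,z):
    o,d=proj_rays(c,uv); return o+d*((z-o[2])/d[:,2])[:,None]
def depthpt(c,uv):
    o,d=proj_rays(c,uv); r=np.array([c["range_z"][int(round(v)),int(round(u))] for u,v in np.atleast_2d(uv)])
    return o+d*r[:,None]
def cloud(c):
    h,w=c["range_z"].shape
    u,v=np.meshgrid(np.arange(w),np.arange(h))
    o,d=proj_rays(c,np.c_[u.ravel(),v.ravel()])
    return (o+d*c["range_z"].reshape(-1,1)).reshape(h,w,3)
E
python3 - <<'E'
from h import *
o=get_obs(); print({k:np.round(v,3) for k,v in o.items()})
for n in("scene","top"):
    c=cam(n); cv2.imwrite(f"pics/{n}0.png",c["pixels"]); print(n,np.round(c["camera_matrix"],1),np.round(c["extrinsics"],3), c.keys())
    np.savez(f"{n}0.npz",**{k:v for k,v in c.items() if k in("pixels","range_z","camera_matrix","extrinsics")})
E
```

```text
pics
{'time': np.float64(0.0), 'q': array([-1.328,  0.528,  1.434,  0.   ,  1.181, -0.179]), 'joint_velocities': array([ 0.001, -0.   ,  0.001, -0.001,  0.001, -0.001]), 'joint_torque': array([ -0.   , -44.004, -17.659,   0.063,   0.058,  -0.   ]), 'position': array([ 0.255, -0.57 ,  0.404]), 'tool_rot': array([ 0.978,  0.209, -0.   , -0.001]), 'ft_force': array([-0.896,  1.052,  0.191]), 'moment': array([ 0.007,  0.003, -0.015]), 'grip_force': np.float64(0.0), 'grip_width': np.float64(0.087)}
scene [[435.4   0.  255.8]
 [  0.  435.4 197.9]
 [  0.    0.    1. ]] [[-0.867  0.498 -0.021  0.48 ]
 [-0.282 -0.456  0.844  0.107]
 [ 0.411  0.738  0.535 -1.547]
 [ 0.     0.     0.     1.   ]] dict_keys(['pixels', 'range_z', 'camera_matrix', 'extrinsics'])
top [[400.7   0.  257. ]
 [  0.  400.7 186.5]
 [  0.    0.    1. ]] [[ 0.022 -1.     0.003  0.027]
 [ 0.975  0.022  0.222 -0.589]
 [-0.222 -0.002  0.975 -1.394]
 [ 0.     0.     0.     1.   ]] dict_keys(['pixels', 'range_z', 'camera_matrix', 'extrinsics'])
```

View pics/scene0.png

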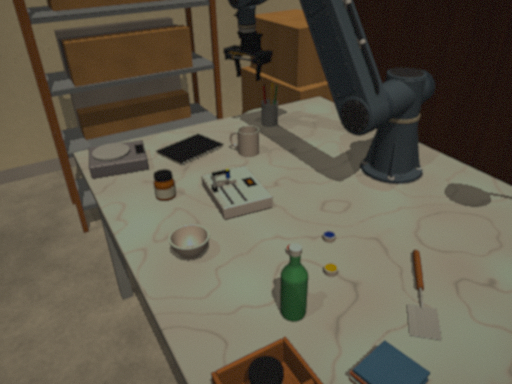

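View pics/top0.png

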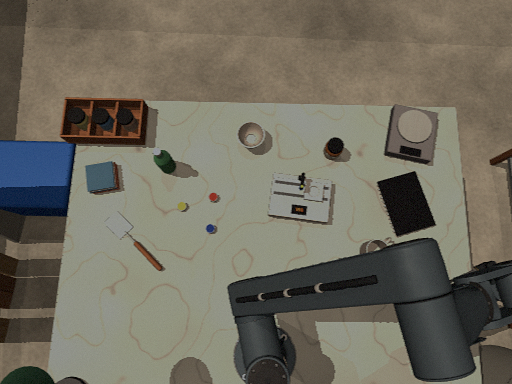

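The scene view shows the reader at about (237,190), with red hidden behind the bottle (295,248). The top view shows red (214,197), yellow (182,206), blue (211,229), and the reader about (300,198) with the orange wheel at (299,210), the stage at (318,190) and the bracket at (303,180).

```bash
python3 - <<'E'
from h import *
t=dict(np.load("top0.npz")); s=dict(np.load("scene0.npz"))
a=cv2.resize(t["pixels"][160:235,255:345],None,fx=6,fy=6,interpolation=cv2.INTER_CUBIC)
b=cv2.resize(s["pixels"][155:225,190:285],None,fx=6,fy=6,interpolation=cv2.INTER_CUBIC)
w=max(a.shape[1],b.shape[1]);h=min(a.shape[0],300)
cv2.imwrite("pics/rt.png",a);cv2.imwrite("pics/rs.png",b)
P=cloud(t);hsv=cv2.cvtColor(t["pixels"],cv2.COLOR_BGR2HSV)
def blob(name,m,z=None):
    m=m.astype(np.uint8);n,l,st,ce=cv2.connectedComponentsWithStats(m)
    for i in range(1,n):
        if st[i,4]>12:
            q=P[l==i]; print(name,ce[i].round(1),st[i,4],np.median(q,0).round(4), plane(t,ce[i],np.median(q[:,2])).round(4))
H,S,V=[hsv[...,i].astype(int) for i in range(3)]
roi=np.zeros(H.shape,bool);roi[150:260,150:345]=1
blob("red/or",roi&((H<14)|(H>172))&(S>130)&(V>90))
blob("yel",roi&(H>20)&(H<35)&(S>120)&(V>90))
blob("blue",roi&(H>105)&(H<130)&(S>120))
# reader top
m=roi&(P[...,2]>0.036)&(P[...,2]<0.056); m[:,:262]=0
m=m.astype(np.uint8);n,l,st,ce=cv2.connectedComponentsWithStats(m);i=1+np.argmax(st[1:,4])
pts=P[l==i]; print("reader z",np.median(pts[:,2]),st[i])
r=cv2.minAreaRect((pts[:,:2]*1000).astype(np.float32));print(r)
# table z
print("table",np.median(P[240:260,180:200,2]),P[195:200,238:245,2].mean())
for lo,hi in((.056,.064),(.064,.2)):
    m=roi&(P[...,2]>lo)&(P[...,2]<hi); m[:,:262]=0;m[:172]=0;m[222:]=0
    q=P[m];print(lo,len(q),q.mean(0).round(4),cv2.minAreaRect((q[:,:2]*1000).astype(np.float32)),q[:,2].max())
E
```

```text
red/or [212.5 196.3] 46 [0.5578 0.2059 0.0171] [[0.5575 0.2058 0.0171]]
yel [181.1 205.5] 44 [0.5198 0.3212 0.0173] [[0.5197 0.3213 0.0173]]
blue [209.8 227.9] 42 [0.4384 0.2097 0.0176] [[0.4386 0.2104 0.0176]]
reader z 0.04573634201802057 [ 268  173   64   50 2169]
((557.574951171875, -117.66191101074219), (221.23953247070312, 161.06216430664062), 83.54192352294922)
table 0.0005329939480488433 0.002467119552834829
0.056 229 [ 0.5791 -0.1613  0.0594] ((573.1985473632812, -154.2837371826172), (126.60040283203125, 88.68057250976562), 0.2845921516418457) 0.06385583104592873
0.064 88 [ 0.5948 -0.1284  0.0958] ((589.4888916015625, -151.251220703125), (86.51622772216797, 81.68537902832031), 87.59029388427734) 0.11790138021590413
```

View pics/rt.png

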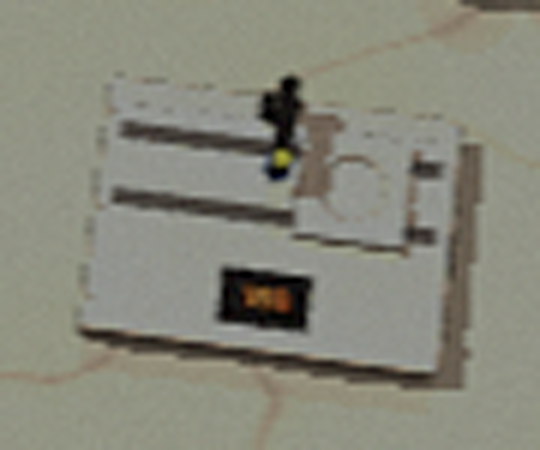

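View pics/rs.png

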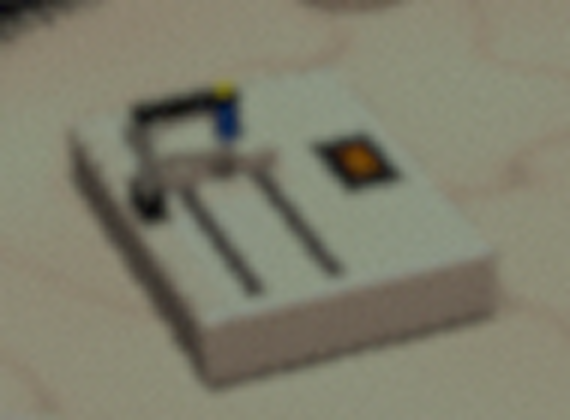

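The crops confirm that the stage is at the reader's −y end (pocket ring at crop (353,188) of the top view), the yellow-capped probe is at about (281,160), and the wheel in its black plate is at (265,297). Next I'll measure the pocket and probe in the reader frame.

```bash
python3 - <<'E'
from h import *
t=dict(np.load("top0.npz")); s=dict(np.load("scene0.npz"))
# reader frame from rect corners of top
C=np.array([.5576,-.1177]);yaw=np.deg2rad(-6.46)
def rf(p): 
    d=np.asarray(p)[...,:2]-C; c,s_=np.cos(yaw),np.sin(yaw)
    return np.c_[d@[c,s_],d@[-s_,c]]*1000
up=lambda x,y,x0,y0:((x+.5)/6-.5+x0,(y+.5)/6-.5+y0)
pk=up(353,188,255,160);print("pocket",plane(t,pk,.059).round(4),rf(plane(t,pk,.059)).round(1),depthpt(t,pk).round(4))
# stage corners seen in top: left-bottom(296,235), right-bottom(407,249), right-top(413,153)
for q in((296,233),(407,247),(413,150)):
    p=plane(t,up(*q,255,160),.059);print("corner",p.round(4),rf(p).round(1))
w=up(266,297,255,160);print("wheel",rf(plane(t,w,.052)).round(1))
hs=lambda c:cv2.cvtColor(c["pixels"],cv2.COLOR_BGR2HSV).astype(int)
def cen(c,box,f):
    h=hs(c);m=f(h[...,0],h[...,1],h[...,2]);k=np.zeros(m.shape,bool);k[box[0]:box[1],box[2]:box[3]]=1
    v,u=np.nonzero(m&k);return (u.mean(),v.mean()),len(u)
ye=lambda H,S,V:(H>20)&(H<38)&(S>110)&(V>90)
bl=lambda H,S,V:(H>100)&(H<130)&(S>90)
for nm,f in(("yellow",ye),("blue",bl)):
    a,na=cen(t,(175,200,290,315),f);b,nb=cen(s,(160,185,215,235),f);print(nm,a,na,b,nb)
    o1,d1=proj_rays(t,a);o2,d2=proj_rays(s,b)
    A=np.c_[d1[0],-d2[0]];k=np.linalg.lstsq(A,o2-o1,rcond=None)[0]
    p1=o1+k[0]*d1[0];p2=o2+k[1]*d2[0];p=(p1+p2)/2;print(p.round(4),np.linalg.norm(p1-p2).round(4),rf(p[None]).round(1))
# wheel orange, two view
og=lambda H,S,V:((H<14)|(H>172))&(S>130)&(V>90)
a,_=cen(t,(200,220,290,310),og);b,_=cen(s,(170,195,240,262),og)
o1,d1=proj_rays(t,a);o2,d2=proj_rays(s,b)
k=np.linalg.lstsq(np.c_[d1[0],-d2[0]],o2-o1,rcond=None)[0];p1=o1+k[0]*d1[0];p2=o2+k[1]*d2[0];p=(p1+p2)/2
print("wheel",p.round(4),np.linalg.norm(p1-p2).round(4),rf(p[None]).round(1),a,b)
print("pan via table depth",)
E
```

```text
pocket [[ 0.5776 -0.1665  0.059 ]] [[ 25.4 -46.2]] [[ 0.5783 -0.1669  0.0556]]
corner [[ 0.5489 -0.1316  0.059 ]] [[ -7.1 -14.8]]
corner [[ 0.5418 -0.1988  0.059 ]] [[ -6.6 -82.4]]
corner [[ 0.6022 -0.2034  0.059 ]] [[ 54.  -80.1]]
wheel [[-47.4  -1.8]]
yellow (np.float64(301.7142857142857), np.float64(186.0)) 7 (np.float64(227.0), np.float64(169.25)) 4
[ 0.5841 -0.1185  0.1085] 0.0012 [[26.4  2.2]]
blue (np.float64(300.8), np.float64(188.4)) 5 (np.float64(227.125), np.float64(174.25)) 16
[ 0.5819 -0.1188  0.0895] 0.0064 [[24.2  1.7]]
 ** On entry to DLASCL parameter number  4 had an illegal value
 ** On entry to DLASCL parameter number  4 had an illegal value
 ** On entry to DLASCL parameter number  4 had an illegal value
 ** On entry to DLASCL parameter number  4 had an illegal value
 ** On entry to DLASCL parameter number  5 had an illegal value
 ** On entry to DLASCL parameter number  4 had an illegal value<stdin>:17: RuntimeWarning: Mean of empty slice.
  ret = ret.dtype.type(ret / rcount)
Traceback (most recent call last):
numpy.linalg.LinAlgError: SVD did not converge in Linear Least Squares
```

```bash
cat >> h.py <<'E'
def to(pos,tooly_deg):
    o=get_obs();Rc=R.from_quat(o["tool_rot"]);p=np.array(o["position"])
    a=np.deg2rad(tooly_deg);y=np.array([np.cos(a),np.sin(a),0]);z=np.array([0,0,-1.]);x=np.cross(y,z)
    Rt=R.from_matrix(np.c_[x,y,z])
    print("p",p.round(4),"shift",(Rc.inv().apply(np.array(pos)-p)/0.04).round(3),"rot",(Rc.inv()*Rt).as_rotvec().round(4),
      "F",np.round(o["ft_force"],2),"t",round(float(o["time"]),2),"q",np.round(o["q"],2), "x",x.round(3))
E
python3 -c "
from h import *
to([.5575,.2058,.30],-6.46)"
```

```text
p [ 0.2553 -0.5702  0.4039] shift [ 14.82  -14.615   2.63 ] rot [-0.0015 -0.0013 -1.0372] F [-0.35  0.08 -0.05] t 0.1 q [-1.33  0.53  1.43  0.    1.18 -0.18] x [0.113 0.994 0.   ]
```

Call:
{"method": "move_arm", "body": {"commands": [[[0.6,-0.6,0.1,0,0,-0.04],[1.6,-1.6,0.25,0,0,-0.11],[2.7,-2.7,0.4,0,0,-0.18],[3.8,-3.8,0.6,0,0,-0.26],[4.9,-4.9,0.8,0,0,-0.33],[6,-6,1,0,0,-0.4],[7.1,-7.1,1.2,0,0,-0.48],[8.2,-8.2,1.4,0,0,-0.56],[9.3,-9.3,1.6,0,0,-0.64],[10.4,-10.3,1.8,0,0,-0.72],[11.5,-11.4,2,0,0,-0.8],[12.4,-12.3,2.1,0,0,-0.87]]], "claw": -0.1, "squeeze": 15}}

```text
time: 1.6
position: [0.5074, 0.0836, 0.3201]
tool_rot: [0.798, 0.603, -0.0, -0.0]
ft_force: [0.5, -0.6, 0.8]
grip_width: 0.048
grip_force: 0.0
```

```bash
python3 -c "
from h import *
to([.5575,.2058,.22],-6.46)"
```

```text
p [0.5074 0.0836 0.3201] shift [3.281 0.373 2.501] rot [-0.0008  0.0002 -0.1636] F [ 0.46 -0.62  0.82] t 1.6 q [-0.05  0.51  1.79 -0.    0.85  0.22] x [0.113 0.994 0.   ]
```

Call:
{"method": "move_arm", "body": {"commands": [[[0.8,0.1,0.6,0,0,-0.04],[1.8,0.2,1.3,0,0,-0.09],[2.7,0.3,2,0,0,-0.14],[3.28,0.37,2.3,0,0,-0.165],[3.28,0.37,2.5,0,0,-0.165],[3.28,0.37,2.5,0,0,-0.165],[3.28,0.37,2.5,0,0,-0.165]]]}}

```text
time: 2.48
position: [0.5575, 0.2022, 0.2215]
tool_rot: [0.747, 0.665, 0.0, 0.0]
ft_force: [0.4, 0.1, 1.0]
grip_width: 0.0475
grip_force: 0.0
```

```bash
python3 - <<'E'
from h import *
to([.5575,.2058,.189],-6.46)
t=cam("top");s=cam("scene")
a=cv2.resize(t["pixels"][165:235,180:250],None,fx=6,fy=6,interpolation=cv2.INTER_CUBIC)
b=cv2.resize(s["pixels"][200:270,260:350],None,fx=6,fy=6,interpolation=cv2.INTER_CUBIC)[:420,:]
cv2.imwrite("pics/g1.png",np.hstack([a,b])[:, :800])
E
```

```text
p [0.5575 0.2022 0.2215] shift [ 0.09  -0.012  0.813] rot [ 0.0005  0.     -0.0038] F [0.37 0.15 1.01] t 2.48 q [ 0.16  0.74  1.64 -0.    0.76  0.28] x [0.113 0.994 0.   ]
```

View pics/g1.png

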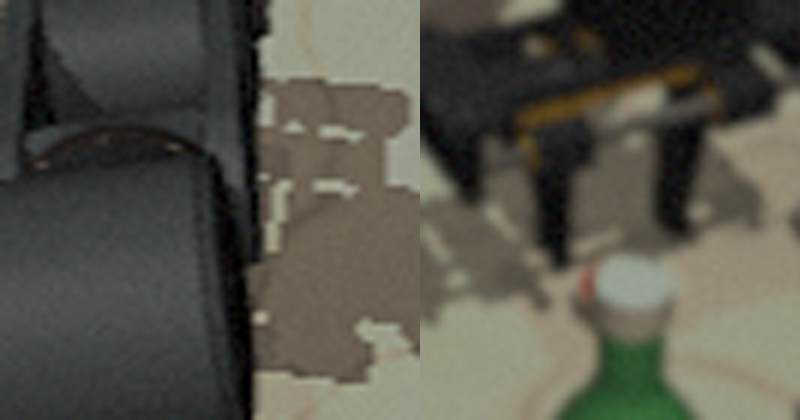

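The top view is blocked by the arm. The scene crop shows the open fingers straddling the spot, with a sliver of red at (588,280) by the bottle cap, so I'll descend and grasp.

Call:
{"method": "move_arm", "body": {"commands": [[[0.09,-0.01,0,0,0,-0.004],[0.09,-0.01,0.3,0,0,-0.004],[0.09,-0.01,0.6,0,0,-0.004],[0.09,-0.01,0.81,0,0,-0.004],[0.09,-0.01,0.81,0,0,-0.004],[0.09,-0.01,0.81,0,0,-0.004]]]}}

```text
time: 3.32
position: [0.5577, 0.2069, 0.1882]
tool_rot: [0.745, 0.667, -0.0, -0.0]
ft_force: [0.4, 0.0, -0.2]
grip_width: 0.048
grip_force: 0.0
```

Call:
{"method": "move_arm", "body": {"commands": [[[0,0,0,0,0,0],[0,0,0,0,0,0],[0,0,0,0,0,0],[0,0,0,0,0,0],[0,0,0,0,0,0],[0,0,0,0,0,0]]], "claw": 1, "squeeze": 12}}

```text
time: 4.08
position: [0.5577, 0.2069, 0.1887]
tool_rot: [0.745, 0.667, 0.0, 0.0]
ft_force: [-1.0, 0.7, 3.4]
grip_width: 0.0352
grip_force: 12.0
```

Call:
{"method": "move_arm", "body": {"commands": [[[0,0,-0.5,0,0,0],[0,0,-1.5,0,0,0],[0,0,-2.7,0,0,0],[0,0,-3.8,0,0,0],[0,0,-3.8,0,0,0]]]}}

```text
time: 4.7
position: [0.5586, 0.2072, 0.3453]
tool_rot: [0.745, 0.667, 0.004, 0.003]
ft_force: [0.4, 0.5, -1.3]
grip_width: 0.0355
grip_force: 12.0
```

```bash
python3 -c "
from h import *
to([.5777,-.1654,.34],-6.46)
s=cam('scene');H=cv2.cvtColor(s['pixels'],cv2.COLOR_BGR2HSV).astype(int);p=get_obs()['position']
m=((H[...,0]<12)|(H[...,0]>170))&(H[...,1]>110)&(H[...,2]>60);m[:,:250]=0;m[:120]=0;m[260:]=0;m[:,360:]=0
n,l,st,ce=cv2.connectedComponentsWithStats(m.astype(np.uint8));P=cloud(s)
for i in range(1,n):
  if st[i,4]>5: print(ce[i],st[i],np.median(P[l==i],0).round(4))
"
```

```text
p [0.5586 0.2072 0.3453] shift [-9.205  1.504  0.123] rot [ 0.0093 -0.0027  0.0019] F [ 0.44  0.47 -1.27] t 4.7 q [0.17 0.56 1.57 0.   1.   0.28] x [0.113 0.994 0.   ]
[293.28333333 197.76666667] [288 195  12   7  60] [0.561  0.2072 0.1727]
```

Call:
{"method": "move_arm", "body": {"commands": [[[-0.5,0.08,0,0,0,0],[-1.4,0.23,0,0,0,0],[-2.5,0.41,0,0,0,0],[-3.6,0.59,0,0,0,0],[-4.7,0.77,0,0,0,0],[-5.8,0.95,0,0,0,0],[-6.9,1.13,0,0,0,0],[-7.9,1.29,0,0,0,0],[-8.7,1.42,0,0,0,0],[-9.2,1.5,0,0,0,0],[-9.2,1.5,0,0,0,0],[-9.2,1.5,0,0,0,0]]]}}

```text
time: 6.25
position: [0.576, -0.1647, 0.3397]
tool_rot: [0.745, 0.667, -0.0, -0.001]
ft_force: [-0.2, 0.7, -0.4]
grip_width: 0.0355
grip_force: 12.0
```

```bash
python3 -c "
from h import *
to([.5777,-.1654,.26],-6.46)
s=cam('scene')
cv2.imwrite('pics/h1.png',cv2.resize(s['pixels'][120:220,180:300],None,fx=6,fy=6,interpolation=cv2.INTER_CUBIC))
np.savez('s1.npz',**s)
"
```

```text
p [ 0.576  -0.1647  0.3397] shift [-0.016  0.048  1.994] rot [-0.0019 -0.0012  0.0021] F [-0.19  0.68 -0.41] t 6.25 q [-0.46  0.57  1.56  0.    1.01 -0.35] x [0.113 0.994 0.   ]
```

View pics/h1.png

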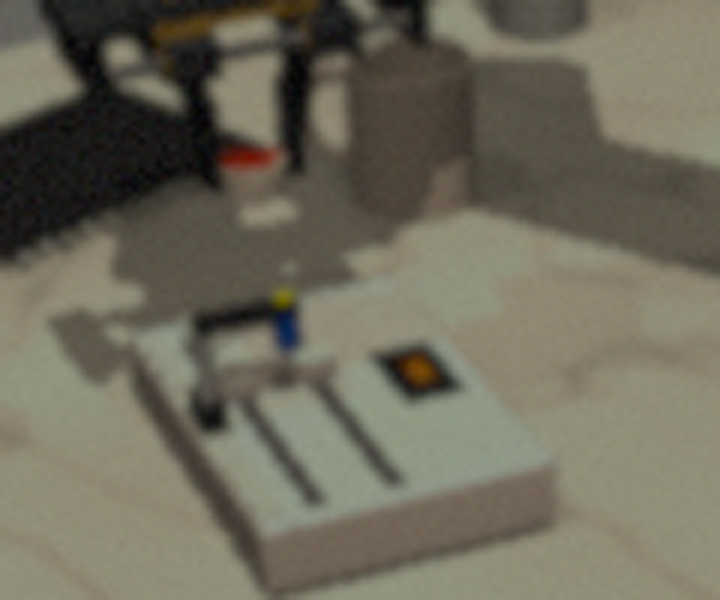

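The pan is held level between the fingers at (248,165), and the probe at (286,310) stays well clear. Descending to just above the stage.

Call:
{"method": "move_arm", "body": {"commands": [[[-0.016,0.048,0.4,0,0,0.002],[-0.016,0.048,1.0,0,0,0.002],[-0.016,0.048,1.6,0,0,0.002],[-0.016,0.048,2.05,0,0,0.002],[-0.016,0.048,2.25,0,0,0.002],[-0.016,0.048,2.25,0,0,0.002],[-0.016,0.048,2.25,0,0,0.002]]]}}

```text
time: 7.18
position: [0.5787, -0.1665, 0.2511]
tool_rot: [0.746, 0.666, 0.0, 0.001]
ft_force: [-1.0, -0.4, -0.8]
grip_width: 0.0355
grip_force: 12.0
```

```bash
python3 -c "
from h import *
to([.5777,-.1654,.2474],-6.46)"
```

```text
p [ 0.5787 -0.1665  0.2511] shift [ 0.024 -0.027  0.091] rot [ 0.0015  0.0006 -0.0002] F [-0.97 -0.37 -0.82] t 7.17 q [-0.47  0.7   1.61  0.    0.83 -0.35] x [0.113 0.994 0.   ]
```

```bash
cat >> h.py <<'E'
def avg(n=8):
    P=[];F=[]
    for _ in range(n):
        camera("scene");o=get_obs();P.append(o["position"]);F.append(o["ft_force"])
    print("mean",np.mean(P,0).round(5),"sd",np.std(P,0).round(5),"F",np.mean(F,0).round(2),np.std(F,0).round(2));return np.mean(P,0)
E
python3 -c "
from h import *
avg()"
```

```text
mean [ 0.57846 -0.16647  0.25099] sd [1.2e-04 5.0e-05 2.1e-04] F [ 0.03  0.39 -0.09] [0.47 0.43 0.48]
```

Call:
{"method": "move_arm", "body": {"commands": [[[0.025,-0.02,0,0,0,0],[0.025,-0.02,0.05,0,0,0],[0.025,-0.02,0.09,0,0,0],[0.025,-0.02,0.12,0,0,0],[0.025,-0.02,0.12,0,0,0]]]}}

```text
time: 8.2
position: [0.5776, -0.1653, 0.2453]
tool_rot: [0.746, 0.666, -0.0, -0.0]
ft_force: [0.6, -0.4, -0.8]
grip_width: 0.0352
grip_force: 12.0
```

```bash
python3 -c "
from h import *
avg(4)"
```

```text
mean [ 0.57761 -0.16529  0.24552] sd [2.e-05 1.e-05 6.e-05] F [-0.1   0.26 -0.38] [0.42 0.56 0.85]
```

No contact force with the underside at 57 mm, so the pan is already inside the pocket. Lowering to the floor.

Call:
{"method": "move_arm", "body": {"commands": [[[0,0,0.025,0,0,0],[0,0,0.05,0,0,0],[0,0,0.065,0,0,0],[0,0,0.065,0,0,0]]]}}

```text
time: 8.9
position: [0.5776, -0.1652, 0.2429]
tool_rot: [0.746, 0.666, -0.0, -0.0]
ft_force: [-0.1, -0.7, -0.2]
grip_width: 0.0356
grip_force: 12.0
```

```bash
python3 -c "
from h import *
avg(4)"
```

```text
mean [ 0.57761 -0.16529  0.24294] sd [1.e-05 1.e-05 3.e-05] F [-0.1  -0.42 -0.43] [0.79 0.5  0.48]
```

Call:
{"method": "move_arm", "body": {"commands": [[[0,0,0,0,0,0],[0,0,0,0,0,0],[0,0,0,0,0,0],[0,0,0,0,0,0]]], "claw": -0.1}}

```text
time: 9.6
position: [0.5776, -0.1653, 0.243]
tool_rot: [0.746, 0.666, 0.0, 0.0]
ft_force: [0.4, 0.3, 0.2]
grip_width: 0.0474
grip_force: 0.0
```

Call:
{"method": "move_arm", "body": {"commands": [[[0,0,-0.3,0,0,0],[0,0,-0.8,0,0,0],[0,0,-1.6,0,0,0],[0,0,-2.4,0,0,0],[0,0,-2.4,0,0,0]]]}}

```text
time: 10.22
position: [0.5785, -0.1656, 0.3426]
tool_rot: [0.746, 0.666, 0.001, 0.003]
ft_force: [-0.6, 0.8, -0.4]
grip_width: 0.0478
grip_force: 0.0
```

```bash
python3 -c "
from h import *
s=cam('scene');t=cam('top')
cv2.imwrite('pics/p1.png',np.hstack([cv2.resize(c,(400,400),interpolation=cv2.INTER_CUBIC) for c in (s['pixels'][140:220,195:275],t['pixels'][165:230,265:330])]))
for c,n in((s,'s'),(t,'t')):
  H=cv2.cvtColor(c['pixels'],cv2.COLOR_BGR2HSV).astype(int);P=cloud(c)
  m=((H[...,0]<9)|(H[...,0]>170))&(H[...,1]>110)&(H[...,2]>50)
  k,l,st,ce=cv2.connectedComponentsWithStats(m.astype(np.uint8))
  for i in range(1,k):
    q=np.median(P[l==i],0)
    if st[i,4]>5 and abs(q[0]-.57)<.1 and abs(q[1]+.13)<.1: print(n,ce[i],st[i],q.round(4),plane(c,ce[i],.070))
to([.51,-.113,.30],83.54)
"
```

```text
s [222.         174.14285714] [219 173   6   3  14] [ 0.5852 -0.1581  0.0711] [[ 0.58272113 -0.16281794  0.07      ]]
p [ 0.5774 -0.1651  0.3395] shift [ 1.106 -1.821  0.986] rot [ 3.000e-04  7.000e-04 -1.571e+00] F [-0.4   0.66 -1.66] t 10.32 q [-0.46  0.57  1.56 -0.    1.01 -0.35] x [-0.994  0.113  0.   ]
```

View pics/p1.png

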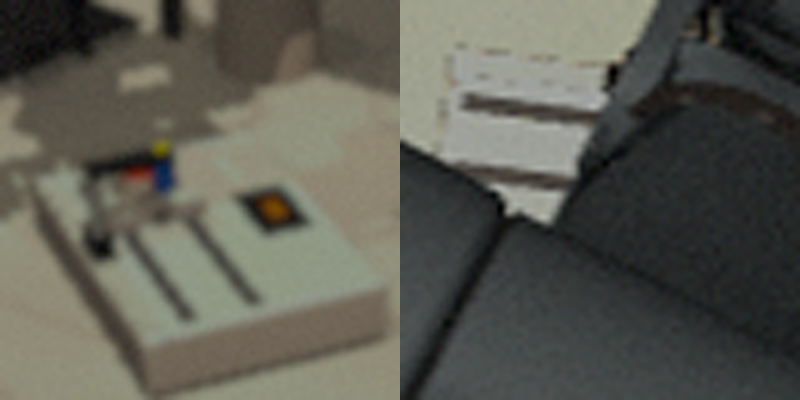

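The pan sits in the pocket: red at (140,177) of the left view, top at about 71 mm. I'll close the fingers, turn them along the travel and move over the wheel.

Call:
{"method": "move_arm", "body": {"commands": [[[0.1,-0.2,0,0,0,0.17],[0.2,-0.5,0,0,0,0.35],[0.3,-0.8,0,0,0,0.52],[0.5,-1.1,0.1,0,0,0.7],[0.7,-1.4,0.3,0,0,0.87],[0.9,-1.7,0.6,0,0,1.05],[0.9,-1.82,0.9,0,0,1.22],[0.9,-1.82,1.3,0,0,1.4],[0.9,-1.82,1.7,0,0,1.57],[0.9,-1.82,2.0,0,0,1.57],[0.9,-1.82,2.0,0,0,1.57],[0.9,-1.82,2.0,0,0,1.57]]], "claw": 1, "squeeze": 30}}

```text
time: 11.82
position: [0.5094, -0.1213, 0.259]
tool_rot: [0.998, -0.055, -0.0, -0.0]
ft_force: [0.5, 0.5, 0.3]
grip_width: 0.0
grip_force: 0.0
```

```bash
python3 -c "
from h import *
avg(4);to([.5089,-.1212,.237],-96.46);print(get_obs()['grip_width'])"
```

```text
mean [ 0.5095  -0.12136  0.25942] sd [2.e-05 1.e-05 9.e-05] F [ 0.1  -0.23  0.12] [0.42 0.51 0.52]
p [ 0.5095 -0.1214  0.2595] shift [-0.015 -0.003  0.562] rot [ 0.0004 -0.0011  0.0011] F [-0.37 -0.21 -0.53] t 12.03 q [-0.45  0.62  1.81  0.    0.71  1.24] x [ 0.994 -0.113  0.   ]
0.0006617259678291542
```

Call:
{"method": "move_arm", "body": {"commands": [[[-0.015,0,0.2,0,0,0],[-0.015,0,0.4,0,0,0],[-0.015,0,0.55,0,0,0],[-0.015,0,0.57,0,0,0],[-0.015,0,0.57,0,0,0]]]}}

```text
time: 12.65
position: [0.5087, -0.1212, 0.236]
tool_rot: [0.998, -0.056, -0.0, -0.0]
ft_force: [0.5, -0.9, 0.6]
grip_width: 0.0004
grip_force: 0.0
```

Call:
{"method": "move_arm", "body": {"commands": [[[0,0,0.015,0,0,0],[0,0,0.03,0,0,0],[0,0,0.03,0,0,0]]]}}

```text
time: 13.02
position: [0.5087, -0.1212, 0.235]
tool_rot: [0.998, -0.056, 0.0, 0.0]
ft_force: [-0.2, -1.3, -0.2]
grip_width: 0.0003
grip_force: 0.0
```

Call:
{"method": "move_arm", "body": {"commands": [[[0,0,0.01,0,0,0],[0,0,0.02,0,0,0],[0,0,0.02,0,0,0]]]}}

```text
time: 13.4
position: [0.5087, -0.1212, 0.2345]
tool_rot: [0.998, -0.056, 0.0, 0.0]
ft_force: [-0.3, -0.3, 3.5]
grip_width: 0.0005
grip_force: 1.9
```

Call:
{"method": "move_arm", "body": {"commands": [[[0,0,0.01,0,0,0],[0,0,0.01,0,0,0]]]}}

```text
time: 13.65
position: [0.5088, -0.1212, 0.2344]
tool_rot: [0.998, -0.056, 0.0, 0.0]
ft_force: [-1.4, 0.8, 7.1]
grip_width: 0.0002
grip_force: 3.5
```

Call:
{"method": "move_arm", "body": {"commands": [[[0,0,0.01,0,0,0],[0,0,0.01,0,0,0]]]}}

```text
time: 13.9
position: [0.5088, -0.1212, 0.2343]
tool_rot: [0.998, -0.056, 0.0, 0.0]
ft_force: [-1.0, 1.2, 9.6]
grip_width: 0.0004
grip_force: 4.8
```

Call:
{"method": "move_arm", "body": {"commands": [[[0,0,0.008,0,0,0],[0,-0.03,0.008,0,0,0],[0,-0.06,0.008,0,0,0],[0,-0.09,0.008,0,0,0],[0,-0.09,0.008,0,0,0]]]}}

```text
time: 14.52
position: [0.5091, -0.1189, 0.2344]
tool_rot: [0.998, -0.055, 0.0, 0.002]
ft_force: [-5.0, -5.7, 11.9]
grip_width: 0.0005
grip_force: 6.2
```

```bash
cat >> h.py <<'E'
def look():
    s=camera("scene");H=cv2.cvtColor(s['pixels'],cv2.COLOR_BGR2HSV).astype(int)
    m=((H[...,0]<9)|(H[...,0]>170))&(H[...,1]>100)&(H[...,2]>50);m[:165]=0;m[185:]=0;m[:,:205]=0;m[:,245:]=0
    v,u=np.nonzero(m);print("red",len(u),u.mean().round(2) if len(u) else 0,v.mean().round(2) if len(u) else 0,(u.min(),u.max(),v.min(),v.max()) if len(u) else '')
E
python3 -c "
from h import *
avg(4);look()"
```

```text
mean [ 0.50906 -0.1189   0.23445] sd [1.e-05 1.e-05 1.e-05] F [-4.35 -5.77 12.3 ] [0.37 0.16 0.36]
red 17 221.94 174.18 (np.int64(219), np.int64(225), np.int64(173), np.int64(175))
```

Call:
{"method": "move_arm", "body": {"commands": [[[0,-0.03,0,0,0,0],[0,-0.06,0,0,0,0],[0,-0.09,0,0,0,0],[0,-0.12,0,0,0,0],[0,-0.12,0,0,0,0]]]}}

```text
time: 15.4
position: [0.5096, -0.1141, 0.2348]
tool_rot: [0.998, -0.055, 0.001, 0.002]
ft_force: [-4.7, -5.5, 15.4]
grip_width: 0.0005
grip_force: 7.4
```

```bash
python3 -c "
from h import *
avg(4);look()"
```

```text
mean [ 0.50963 -0.11415  0.23475] sd [1.e-05 1.e-05 0.e+00] F [-5.33 -5.64 14.33] [0.35 0.32 0.33]
red 22 222.18 174.59 (np.int64(219), np.int64(225), np.int64(173), np.int64(176))
```

Call:
{"method": "move_arm", "body": {"commands": [[[0,-0.03,-0.008,0,0,0],[0,-0.06,-0.01,0,0,0],[0,-0.09,-0.012,0,0,0],[0,-0.12,-0.014,0,0,0],[0,-0.12,-0.014,0,0,0]]]}}

```text
time: 16.27
position: [0.5102, -0.109, 0.2349]
tool_rot: [0.998, -0.055, 0.001, 0.001]
ft_force: [-4.4, -3.8, 11.0]
grip_width: 0.0004
grip_force: 5.5
```

```bash
python3 -c "
from h import *
avg(4);look();s=camera('scene');cv2.imwrite('pics/w1.png',cv2.resize(s['pixels'][145:215,190:275],None,fx=8,fy=8,interpolation=cv2.INTER_CUBIC))"
```

```text
mean [ 0.51025 -0.10905  0.23487] sd [1.e-05 2.e-05 0.e+00] F [-3.31 -3.   11.57] [0.65 0.4  0.35]
red 23 222.09 174.91 (np.int64(219), np.int64(224), np.int64(173), np.int64(177))
```

View pics/w1.png

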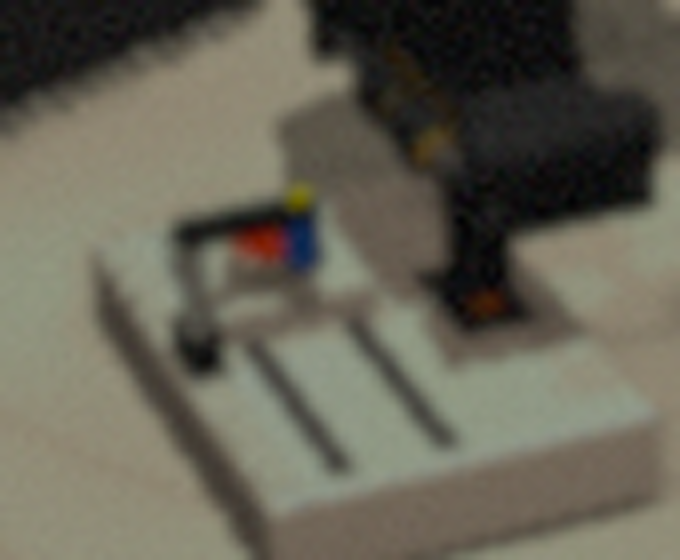

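Red at (258,243) has slid towards the probe and down the image, so the stage follows the wheel. Continuing the stroke.

Call:
{"method": "move_arm", "body": {"commands": [[[0,-0.03,0.0,0,0,0],[0,-0.06,0.0,0,0,0],[0,-0.09,0,0,0,0],[0,-0.12,0,0,0,0],[0,-0.12,0,0,0,0]]]}}

```text
time: 17.2
position: [0.5114, -0.104, 0.2345]
tool_rot: [0.998, -0.056, 0.001, 0.001]
ft_force: [-0.8, -1.8, 7.0]
grip_width: 0.0006
grip_force: 3.2
```

```bash
python3 -c "
from h import *
avg(3);look()"
```

```text
mean [ 0.51134 -0.10401  0.23444] sd [1.e-05 1.e-05 1.e-05] F [-0.53 -2.42  6.95] [0.02 0.49 0.38]
red 25 222.16 175.04 (np.int64(219), np.int64(225), np.int64(173), np.int64(177))
```

Call:
{"method": "move_arm", "body": {"commands": [[[0,0,-0.15,0,0,0],[0,0.15,-0.15,0,0,0],[0,0.35,-0.15,0,0,0],[0,0.44,-0.15,0,0,0],[0,0.44,-0.08,0,0,0],[0,0.44,-0.04,0,0,0],[0,0.44,-0.03,0,0,0],[0,0.44,-0.03,0,0,0]]]}}

```text
time: 18.4
position: [0.5087, -0.1208, 0.2353]
tool_rot: [0.998, -0.056, -0.0, 0.0]
ft_force: [-1.7, -1.4, 6.0]
grip_width: 0.0006
grip_force: 3.0
```

Call:
{"method": "move_arm", "body": {"commands": [[[0,0,0.008,0,0,0],[0,0,0.015,0,0,0],[0,0,0.015,0,0,0]]]}}

```text
time: 18.77
position: [0.5087, -0.1208, 0.2352]
tool_rot: [0.998, -0.056, 0.0, 0.0]
ft_force: [-2.4, -1.2, 10.1]
grip_width: 0.0005
grip_force: 4.9
```

Call:
{"method": "move_arm", "body": {"commands": [[[0,-0.04,0.003,0,0,0],[0,-0.08,0.003,0,0,0],[0,-0.12,0.0,0,0,0],[0,-0.16,0.0,0,0,0]]]}}

```text
time: 19.27
position: [0.5093, -0.1153, 0.2355]
tool_rot: [0.998, -0.055, 0.0, 0.001]
ft_force: [-4.8, -5.6, 12.1]
grip_width: 0.0004
grip_force: 6.0
```

Call:
{"method": "move_arm", "body": {"commands": [[[0,-0.04,0,0,0,0],[0,-0.08,0,0,0,0],[0,-0.12,-0.003,0,0,0]]]}}

```text
time: 19.65
position: [0.5099, -0.1105, 0.2357]
tool_rot: [0.998, -0.055, 0.0, 0.001]
ft_force: [-3.7, -5.0, 10.3]
grip_width: 0.001
grip_force: 5.4
```

Call:
{"method": "move_arm", "body": {"commands": [[[0,-0.03,0.008,0,0,0],[0,-0.06,0.01,0,0,0],[0,-0.09,0.012,0,0,0]]]}}

```text
time: 20.02
position: [0.5103, -0.1066, 0.2353]
tool_rot: [0.998, -0.055, 0.0, 0.001]
ft_force: [-4.1, -2.0, 11.1]
grip_width: 0.0003
grip_force: 5.3
```

```bash
python3 -c "
from h import *
avg(2);look()"
```

```text
mean [ 0.51036 -0.10644  0.23519] sd [2.e-05 2.e-05 2.e-05] F [-2.81 -1.97 11.77] [0.35 0.4  0.29]
red 22 222.64 175.5 (np.int64(221), np.int64(224), np.int64(173), np.int64(178))
```

Call:
{"method": "move_arm", "body": {"commands": [[[0,0,-0.15,0,0,0],[0,0.15,-0.15,0,0,0],[0,0.33,-0.15,0,0,0],[0,0.38,-0.15,0,0,0],[0,0.38,-0.1,0,0,0],[0,0.38,-0.05,0,0,0],[0,0.38,-0.03,0,0,0],[0,0.38,-0.03,0,0,0]]]}}

```text
time: 21.18
position: [0.5086, -0.1211, 0.2358]
tool_rot: [0.998, -0.056, 0.0, 0.0]
ft_force: [-1.6, -0.4, 7.8]
grip_width: 0.0007
grip_force: 3.8
```

Call:
{"method": "move_arm", "body": {"commands": [[[0,0,0.008,0,0,0],[0,0,0.01,0,0,0]]]}}

```text
time: 21.42
position: [0.5087, -0.1211, 0.2357]
tool_rot: [0.998, -0.056, 0.0, 0.0]
ft_force: [-2.0, -0.7, 10.6]
grip_width: 0.0004
grip_force: 5.2
```

Call:
{"method": "move_arm", "body": {"commands": [[[0,-0.04,0.005,0,0,0],[0,-0.08,0.005,0,0,0],[0,-0.12,0.005,0,0,0],[0,-0.16,0.005,0,0,0]]]}}

```text
time: 21.92
position: [0.5093, -0.1157, 0.2359]
tool_rot: [0.998, -0.055, 0.0, 0.001]
ft_force: [-3.9, -4.3, 13.3]
grip_width: 0.0006
grip_force: 6.4
```

Call:
{"method": "move_arm", "body": {"commands": [[[0,-0.04,0.003,0,0,0],[0,-0.08,0.003,0,0,0],[0,-0.12,0.006,0,0,0]]]}}

```text
time: 22.3
position: [0.5099, -0.1109, 0.2358]
tool_rot: [0.998, -0.055, 0.0, 0.001]
ft_force: [-4.5, -4.1, 14.6]
grip_width: 0.0005
grip_force: 7.1
```

Call:
{"method": "move_arm", "body": {"commands": [[[0,-0.03,0,0,0,0],[0,-0.06,0,0,0,0],[0,-0.09,0,0,0,0]]]}}

```text
time: 22.68
position: [0.5103, -0.1071, 0.2355]
tool_rot: [0.998, -0.055, 0.0, 0.001]
ft_force: [-2.7, -3.1, 10.1]
grip_width: 0.0003
grip_force: 4.9
```

Call:
{"method": "move_arm", "body": {"commands": [[[0,0,-0.15,0,0,0],[0,0.15,-0.15,0,0,0],[0,0.33,-0.15,0,0,0],[0,0.37,-0.15,0,0,0],[0,0.37,-0.1,0,0,0],[0,0.37,-0.06,0,0,0],[0,0.37,-0.04,0,0,0],[0,0.37,-0.04,0,0,0]]]}}

```text
time: 23.68
position: [0.5086, -0.1211, 0.2359]
tool_rot: [0.998, -0.056, -0.0, -0.0]
ft_force: [-0.4, -0.4, 1.7]
grip_width: -0.0002
grip_force: 0.9
```

```bash
python3 -c "
from h import *
look()"
```

```text
red 13 224.23 177.92 (np.int64(222), np.int64(227), np.int64(176), np.int64(179))
```

Call:
{"method": "move_arm", "body": {"commands": [[[0,0,0.01,0,0,0],[0,0,0.02,0,0,0],[0,0,0.025,0,0,0],[0,0,0.025,0,0,0]]]}}

```text
time: 24.22
position: [0.5086, -0.1211, 0.2356]
tool_rot: [0.998, -0.056, 0.0, 0.0]
ft_force: [-1.3, 1.3, 8.4]
grip_width: 0.0002
grip_force: 4.2
```

Call:
{"method": "move_arm", "body": {"commands": [[[0,-0.04,0.005,0,0,0],[0,-0.08,0.007,0,0,0],[0,-0.12,0.01,0,0,0],[0,-0.16,0.012,0,0,0]]]}}

```text
time: 24.72
position: [0.5092, -0.1157, 0.2357]
tool_rot: [0.998, -0.055, 0.0, 0.001]
ft_force: [-4.3, -4.0, 11.7]
grip_width: 0.0005
grip_force: 6.2
```

Call:
{"method": "move_arm", "body": {"commands": [[[0,-0.04,0.003,0,0,0],[0,-0.08,0.006,0,0,0],[0,-0.12,0.01,0,0,0]]]}}

```text
time: 25.1
position: [0.5098, -0.1109, 0.2354]
tool_rot: [0.998, -0.055, 0.0, 0.001]
ft_force: [-4.0, -4.0, 13.8]
grip_width: 0.0002
grip_force: 6.7
```

Call:
{"method": "move_arm", "body": {"commands": [[[0,0,-0.5,0,0,0],[0,0,-1.5,0,0,0],[0,0.5,-2.5,0,0,0],[-0.2,1.5,-3,0,0,0],[-0.4,2.6,-3,0,0,0],[-0.6,3.7,-3,0,0,0],[-0.8,4.8,-3,0,0,0],[-1,5.9,-3,0,0,0],[-1.2,7,-3,0,0,0],[-1.36,7.7,-3,0,0,0],[-1.36,7.9,-3,0,0,0],[-1.36,7.9,-3,0,0,0]]]}}

```text
time: 26.6
position: [0.4206, -0.4178, 0.3535]
tool_rot: [0.998, -0.056, -0.0, -0.001]
ft_force: [-0.2, 0.1, -0.5]
grip_width: 0.0005
grip_force: 0.0
```

```bash
cat >> h.py <<'E'
def measure(tag,n=6):
    T=[camera("top") for _ in range(n)];S=[camera("scene") for _ in range(n)]
    for c in(T,S):
        c[0]["pixels"]=np.mean([k["pixels"].astype(float) for k in c],0).astype(np.uint8)
    t,s=T[0],S[0]
    cv2.imwrite(f"pics/m{tag}.png",np.hstack([cv2.resize(c,(400,400),interpolation=cv2.INTER_CUBIC) for c in (s['pixels'][155:205,200:250],t['pixels'][170:220,280:330])]))
    C=np.array([.5576,-.1177]);yaw=np.deg2rad(-6.46);X=np.array([np.cos(yaw),np.sin(yaw)]);Y=np.array([-X[1],X[0]])
    for c,nm,box in((s,'scene',(160,190,205,245)),(t,'top',(178,200,290,330))):
        H=cv2.cvtColor(c['pixels'],cv2.COLOR_BGR2HSV).astype(int)
        k=np.zeros(H.shape[:2],bool);k[box[0]:box[1],box[2]:box[3]]=1
        for col,m,z in(("red",((H[...,0]<10)|(H[...,0]>168))&(H[...,1]>90),.070),("yel",(H[...,0]>18)&(H[...,0]<40)&(H[...,1]>110),.1085),("blue",(H[...,0]>100)&(H[...,0]<135)&(H[...,1]>80),.09)):
            v,u=np.nonzero(m&k)
            if len(u):
                p=plane(c,(u.mean(),v.mean()),z)[0];d=p[:2]-C
                print(nm,col,len(u),u.mean().round(1),v.mean().round(1),(u.min(),u.max(),v.min(),v.max()),p.round(4),"rf",(d@X*1000).round(1),(d@Y*1000).round(1))
E
python3 -c "
from h import *
measure(1)"
```

```text
scene red 22 226.4 179.4 (np.int64(223), np.int64(230), np.int64(178), np.int64(181)) [ 0.5857 -0.1254  0.07  ] rf 28.8 -4.5
scene yel 8 226.9 169.9 (np.int64(226), np.int64(228), np.int64(169), np.int64(171)) [ 0.5865 -0.1157  0.1085] rf 28.5 5.3
scene blue 21 226.8 174.5 (np.int64(225), np.int64(228), np.int64(172), np.int64(178)) [ 0.5857 -0.1201  0.09  ] rf 28.2 0.8
top red 44 304.4 189.1 (np.int64(300), np.int64(308), np.int64(182), np.int64(193)) [ 0.581  -0.1322  0.07  ] rf 24.9 -11.7
top yel 9 301.7 185.6 (np.int64(301), np.int64(303), np.int64(184), np.int64(187)) [ 0.5852 -0.118   0.1085] rf 27.5 2.8
top blue 6 301.0 188.5 (np.int64(300), np.int64(302), np.int64(188), np.int64(189)) [ 0.5786 -0.1177  0.09  ] rf 20.9 2.4
```

View pics/m1.png

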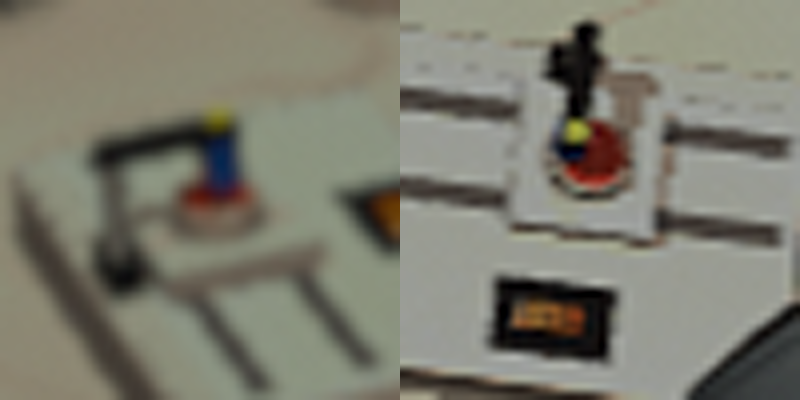

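The top view shows the pan (about (597,160)) still short of the yellow-capped probe (575,130). The stage corners have moved 10.5 px, about 38 mm. The probe is about 48 mm from the start, so roughly 10 mm remains. Going back for a shorter roll.

Call:
{"method": "move_arm", "body": {"commands": [[[0.2,-0.8,0,0,0,0],[0.4,-1.9,0,0,0,0],[0.6,-3,0,0,0,0],[0.8,-4.1,0,0,0,0],[1,-5.2,0,0,0,0],[1.2,-6.3,0.5,0,0,0],[1.33,-7.2,1.3,0,0,0],[1.33,-7.65,2.2,0,0,0],[1.33,-7.65,2.7,0,0,0],[1.33,-7.65,2.9,0,0,0],[1.33,-7.65,2.94,0,0,0],[1.33,-7.65,2.94,0,0,0]]]}}

```text
time: 28.7
position: [0.508, -0.1204, 0.237]
tool_rot: [0.998, -0.056, 0.001, 0.0]
ft_force: [-0.5, 0.3, 0.4]
grip_width: 0.0001
grip_force: 0.0
```

```bash
python3 - <<'E'
from h import *
avg(2)
t=dict(np.load("top0.npz"))
C=np.array([.5576,-.1177]);yaw=np.deg2rad(-6.46);X=np.array([np.cos(yaw),np.sin(yaw)]);Y=np.array([-X[1],X[0]])
f=lambda uv,z:(lambda d:(round(d@X*1000,1),round(d@Y*1000,1)))(plane(t,uv,z)[0][:2]-C)
print("start corners",f((322.4,200.8),.059),f((303.9,198.4),.059),"now",f((311.7,199.7),.059),f((293.6,197.9),.059),"centre",f((303.4,189.2),.059))
print("cam",proj_rays(t,(0,0))[0])
E
```

```text
mean [ 0.50796 -0.12038  0.23714] sd [3.e-05 3.e-05 0.e+00] F [ 0.67  0.16 -0.37] [0.55 0.18 0.25]
start corners (np.float64(-6.8), np.float64(-82.4)) (np.float64(-7.1), np.float64(-14.8)) now (np.float64(-8.0), np.float64(-43.4)) (np.float64(-10.3), np.float64(22.6)) centre (np.float64(26.8), np.float64(-9.2))
cam [0.26390474 0.03769421 1.48998406]
```

Call:
{"method": "move_arm", "body": {"commands": [[[0.01,0,0.02,0,0,0],[0.01,0,0.04,0,0,0],[0.01,0,0.05,0,0,0],[0.01,0,0.05,0,0,0]]]}}

```text
time: 29.3
position: [0.5083, -0.1201, 0.2353]
tool_rot: [0.998, -0.056, 0.001, 0.0]
ft_force: [-1.0, -0.4, 6.5]
grip_width: 0.0004
grip_force: 3.4
```

Call:
{"method": "move_arm", "body": {"commands": [[[0,0,0.01,0,0,0],[0,0,0.015,0,0,0],[0,0,0.015,0,0,0]]]}}

```text
time: 29.68
position: [0.5083, -0.1201, 0.2351]
tool_rot: [0.998, -0.056, 0.001, 0.0]
ft_force: [-1.6, 0.7, 9.7]
grip_width: 0.0003
grip_force: 5.3
```

Call:
{"method": "move_arm", "body": {"commands": [[[0,-0.04,0.005,0,0,0],[0,-0.08,0.01,0,0,0],[0,-0.12,0.012,0,0,0],[0,-0.16,0.015,0,0,0]]]}}

```text
time: 30.18
position: [0.5089, -0.1145, 0.2351]
tool_rot: [0.998, -0.056, 0.001, 0.001]
ft_force: [-2.8, -3.9, 13.3]
grip_width: 0.0004
grip_force: 7.1
```

Call:
{"method": "move_arm", "body": {"commands": [[[0,-0.04,0.005,0,0,0],[0,-0.08,0.01,0,0,0],[0,-0.12,0.012,0,0,0],[0,-0.12,0.012,0,0,0]]]}}

```text
time: 30.68
position: [0.5095, -0.1096, 0.2346]
tool_rot: [0.998, -0.056, 0.001, 0.001]
ft_force: [-3.7, -2.7, 14.1]
grip_width: 0.0007
grip_force: 7.3
```

Call:
{"method": "move_arm", "body": {"commands": [[[0,0,-0.5,0,0,0],[0,0,-1.5,0,0,0],[0,0.5,-2.5,0,0,0],[-0.2,1.5,-3,0,0,0],[-0.4,2.6,-3,0,0,0],[-0.6,3.7,-3,0,0,0],[-0.8,4.8,-3,0,0,0],[-1,5.9,-3,0,0,0],[-1.2,7,-3,0,0,0],[-1.36,7.7,-3,0,0,0],[-1.36,7.9,-3,0,0,0],[-1.36,7.9,-3,0,0,0]]]}}

```text
time: 32.17
position: [0.4199, -0.4164, 0.3524]
tool_rot: [0.998, -0.056, -0.0, -0.001]
ft_force: [-0.2, 0.6, 0.5]
grip_width: 0.0002
grip_force: 0.0
```

```bash
sed -i 's|    t,s=T\[0\],S\[0\]|&;np.savez(f"m{tag}.npz",tp=t["pixels"],sp=s["pixels"],rt=np.median([k["range_z"] for k in T],0),rs=np.median([k["range_z"] for k in S],0))|' h.py; python3 -c "
from h import *
measure(2)"
```

```text
scene red 33 227.3 180.3 (np.int64(223), np.int64(231), np.int64(178), np.int64(182)) [ 0.5861 -0.1185  0.07  ] rf 28.4 2.4
scene yel 9 226.7 170.0 (np.int64(225), np.int64(228), np.int64(169), np.int64(171)) [ 0.5874 -0.1153  0.1085] rf 29.4 5.7
scene blue 18 227.1 174.6 (np.int64(226), np.int64(228), np.int64(172), np.int64(178)) [ 0.5853 -0.1193  0.09  ] rf 27.7 1.6
top red 37 301.5 189.2 (np.int64(297), np.int64(305), np.int64(180), np.int64(192)) [ 0.5807 -0.1217  0.07  ] rf 23.4 -1.4
top yel 8 301.6 185.8 (np.int64(301), np.int64(303), np.int64(184), np.int64(187)) [ 0.5845 -0.1178  0.1085] rf 26.7 2.9
top blue 6 301.0 188.5 (np.int64(300), np.int64(302), np.int64(188), np.int64(189)) [ 0.5786 -0.1177  0.09  ] rf 20.9 2.4
```

View pics/m2.png

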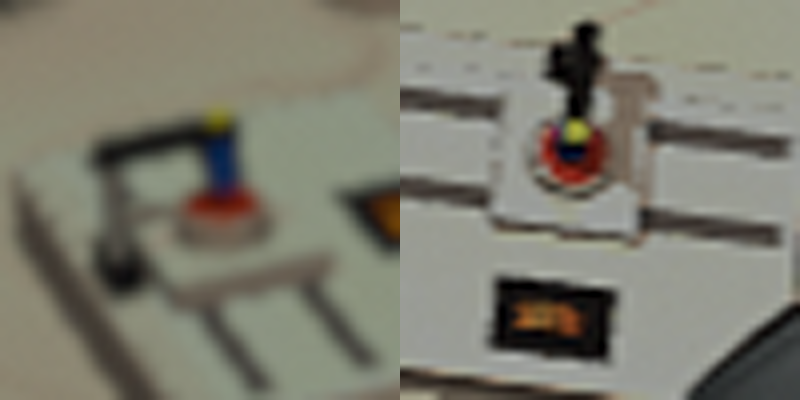

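The top view now shows a red ring around the probe: pan rim about (571,160), probe cap (576,130). I'll fit the disc's visible lower arc for a finer estimate.

```bash
cat > fit.py <<'E'
from h import *
import sys
t=dict(np.load("top0.npz"));s=dict(np.load("scene0.npz"))
C=np.array([.5576,-.1177]);yaw=np.deg2rad(-6.46);X=np.array([np.cos(yaw),np.sin(yaw)]);Y=np.array([-X[1],X[0]])
f=lambda c,uv,z:(lambda d:np.c_[d@X*1000,d@Y*1000])(plane(c,uv,z)[:,:2]-C)
def red(px,c,u0,v0,w,h,z,sel):
    a=px[v0:v0+h,u0:u0+w].astype(np.float32);r=a[...,2]-(a[...,0]+a[...,1])/2
    r=cv2.resize(r,None,fx=8,fy=8,interpolation=cv2.INTER_CUBIC);th=np.percentile(r,97)/2
    cs,_=cv2.findContours((r>th).astype(np.uint8),cv2.RETR_EXTERNAL,cv2.CHAIN_APPROX_NONE)
    q=max(cs,key=cv2.contourArea)[:,0].astype(float);q=(q+.5)/8-.5+[u0,v0]
    g=f(c,q,z);g=g[sel(g,q)]
    A=np.c_[2*g,np.ones(len(g))];x=np.linalg.lstsq(A,(g**2).sum(1),rcond=None)[0]
    print("circle",x[:2].round(2),"r",np.sqrt(x[2]+x[:2]@x[:2]).round(2),"n",len(g),"ext x",g[:,0].min().round(1),g[:,0].max().round(1),"y",g[:,1].min().round(1),g[:,1].max().round(1))
red(t["pixels"],t,202,186,22,22,.0165,lambda g,q:g[:,0]>-1e9)
m=np.load(f"m{sys.argv[1]}.npz")
print("top lower arc");red(m["tp"],t,292,182,20,16,.070,lambda g,q:g[:,0]<22)
print("scene near arc");red(m["sp"],s,216,172,22,14,.070,lambda g,q:q[:,1]>180.3)
for nm,px,c,b,z in(("top",m["tp"],t,(296,308,181,191),.1085),("scene",m["sp"],s,(221,233,165,175),.1085)):
    a=px.astype(float);yl=np.clip((a[...,1]+a[...,2])/2-a[...,0]-40,0,None);k=yl[b[2]:b[3],b[0]:b[1]]
    v,u=np.mgrid[b[2]:b[3],b[0]:b[1]];uv=((k*u).sum()/k.sum(),(k*v).sum()/k.sum());print(nm,"yellow",np.round(uv,2),f(c,[uv],z).round(1))
    np.save(f"y_{nm}.npy",uv)
o1,d1=proj_rays(t,np.load("y_top.npy"));o2,d2=proj_rays(s,np.load("y_scene.npy"))
k=np.linalg.lstsq(np.c_[d1[0],-d2[0]],o2-o1,rcond=None)[0];p1=o1+k[0]*d1[0];p2=o2+k[1]*d2[0];p=(p1+p2)/2
d=p[:2]-C;print("tri yellow",p.round(4),(p1-p2).round(4),(d@X*1000).round(1),(d@Y*1000).round(1))
E
python3 fit.py 2
```

```text
circle [-36.48 320.81] r 15.13 n 179 ext x -52.2 -21.3 y 304.4 336.5
top lower arc
circle [18.8   0.17] r 10.06 n 110 ext x 9.5 22.0 y -14.2 15.2
scene near arc
circle [28.82  3.36] r 14.22 n 88 ext x 15.3 43.4 y -4.1 18.3
top yellow [301.12 186.42] [[24.1  4.4]]
scene yellow [226.82 169.28] [[27.4  1.6]]
tri yellow [ 0.5838 -0.1172  0.1086] [-0.0033  0.0021 -0.001 ] 26.0 3.5
```

The top view, the better conditioned one, puts the pan about 2 mm short of the probe axis. The scene view agrees within its error. One last small roll of about 2.5 mm of rim.

Call:
{"method": "move_arm", "body": {"commands": [[[0.2,-0.8,0,0,0,0],[0.4,-1.9,0,0,0,0],[0.6,-3,0,0,0,0],[0.8,-4.1,0,0,0,0],[1,-5.2,0,0,0,0],[1.2,-6.3,0.5,0,0,0],[1.35,-7.2,1.3,0,0,0],[1.35,-7.75,2.2,0,0,0],[1.35,-7.75,2.7,0,0,0],[1.35,-7.75,2.9,0,0,0],[1.35,-7.75,2.94,0,0,0],[1.35,-7.75,2.94,0,0,0]]]}}

```text
time: 34.28
position: [0.5086, -0.1153, 0.2357]
tool_rot: [0.998, -0.056, 0.001, 0.0]
ft_force: [-0.4, 0.1, 0.5]
grip_width: 0.0006
grip_force: 0.0
```

Call:
{"method": "move_arm", "body": {"commands": [[[0,0,0.02,0,0,0],[0,0,0.03,0,0,0],[0,0,0.04,0,0,0],[0,0,0.04,0,0,0]]]}}

```text
time: 34.78
position: [0.5086, -0.1151, 0.2348]
tool_rot: [0.998, -0.056, 0.001, 0.001]
ft_force: [-0.8, 0.2, 6.7]
grip_width: 0.0005
grip_force: 4.0
```

Call:
{"method": "move_arm", "body": {"commands": [[[0,0,0.01,0,0,0],[0,0,0.018,0,0,0],[0,0,0.018,0,0,0]]]}}

```text
time: 35.15
position: [0.5085, -0.1151, 0.2347]
tool_rot: [0.998, -0.056, 0.001, 0.001]
ft_force: [-2.2, -0.3, 13.3]
grip_width: 0.0005
grip_force: 6.4
```

Call:
{"method": "move_arm", "body": {"commands": [[[0,-0.03,0.002,0,0,0],[0,-0.06,0.003,0,0,0],[0,-0.09,0.004,0,0,0],[0,-0.09,0.004,0,0,0]]]}}

```text
time: 35.65
position: [0.5089, -0.1121, 0.2345]
tool_rot: [0.998, -0.056, 0.001, 0.001]
ft_force: [-2.9, -3.9, 11.8]
grip_width: 0.0003
grip_force: 6.0
```

Call:
{"method": "move_arm", "body": {"commands": [[[0,0,-0.5,0,0,0],[0,0,-1.5,0,0,0],[0,0.5,-2.5,0,0,0],[-0.2,1.5,-3,0,0,0],[-0.4,2.6,-3,0,0,0],[-0.6,3.7,-3,0,0,0],[-0.8,4.8,-3,0,0,0],[-1,5.9,-3,0,0,0],[-1.2,7,-3,0,0,0],[-1.36,7.7,-3,0,0,0],[-1.36,7.9,-3,0,0,0],[-1.36,7.9,-3,0,0,0]]]}}

```text
time: 37.15
position: [0.4192, -0.4188, 0.3525]
tool_rot: [0.998, -0.056, -0.0, -0.0]
ft_force: [-0.3, 0.5, -0.2]
grip_width: 0.0005
grip_force: 0.0
```

```bash
python3 -c "
from h import *
measure(3)"; python3 fit.py 3
```

```text
scene red 33 227.4 180.7 (np.int64(223), np.int64(231), np.int64(179), np.int64(183)) [ 0.5868 -0.1165  0.07  ] rf 28.9 4.5
scene yel 9 226.7 170.0 (np.int64(225), np.int64(228), np.int64(169), np.int64(171)) [ 0.5874 -0.1153  0.1085] rf 29.4 5.7
scene blue 19 226.9 174.5 (np.int64(225), np.int64(228), np.int64(172), np.int64(178)) [ 0.5853 -0.1199  0.09  ] rf 27.8 0.9
top red 40 300.7 189.2 (np.int64(297), np.int64(305), np.int64(185), np.int64(192)) [ 0.5804 -0.1187  0.07  ] rf 22.8 1.6
top yel 10 301.7 185.6 (np.int64(300), np.int64(303), np.int64(184), np.int64(187)) [ 0.585  -0.1181  0.1085] rf 27.3 2.7
top blue 6 301.0 188.5 (np.int64(300), np.int64(302), np.int64(188), np.int64(189)) [ 0.5786 -0.1177  0.09  ] rf 20.9 2.4
circle [-36.48 320.81] r 15.13 n 179 ext x -52.2 -21.3 y 304.4 336.5
top lower arc
circle [19.25  2.57] r 9.95 n 107 ext x 10.4 22.0 y -12.7 17.8
scene near arc
circle [28.73  4.9 ] r 13.95 n 87 ext x 15.3 42.9 y -3.6 20.0
top yellow [300.57 186.62] [[23.1  6.2]]
scene yellow [226.82 169.27] [[27.4  1.6]]
tri yellow [ 0.5836 -0.1156  0.1091] [-0.0047  0.003  -0.0014] 25.6 5.0
```

View pics/m3.png

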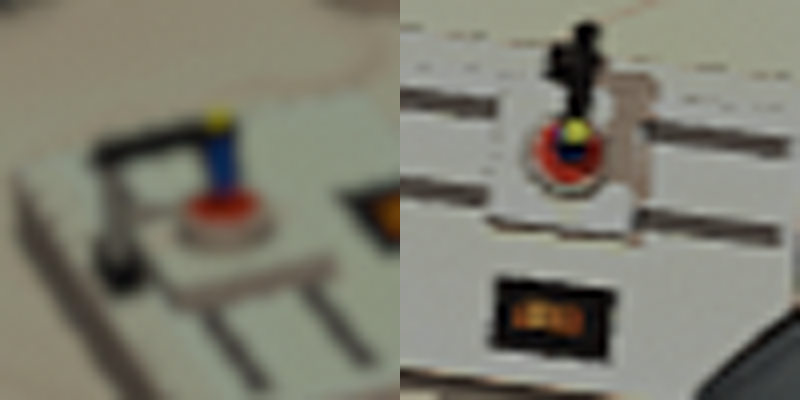

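The top view puts the pan at y ≈ 2.5 mm and the probe at y ≈ 2.4–2.7 mm in the reader frame, and the scene view agrees within its error. The arm is clear, so I'm handing in.

```bash
python3 -c "
from rig import *
print(hand_in())"
```

```text
the job is handed in; nothing more can be done
None
```

The red pan is seated in the stage pocket and was rolled by wheel to within about 1 mm of the probe's centre along the travel (camera estimate, good to about 2 mm); the arm is clear and the job is handed in, with no verdict returned.

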